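Heft the sugar tins and hold up the fullest

ROBOT

A 6-joint arm with a two-finger parallel gripper is mounted at the origin on the work surface. World frame = base frame: x ahead of the robot, y to its left, z up, the work surface at z = 0. Lengths are in m, angles in degrees, forces in N, time in s.
With the tool pointing down it reaches from about 0.375 to 0.825 m from the base axis. Payload 5.5 kg.
Tool frame: the origin (TCP) lies at the very end of the fingers, on their centre line; the grasp point (between the pads) lies 19 mm behind it (arm.grasp_offset is the distance from the TCP to the grasp point, in m); z points along the fingers, y is the line along which they close (so a half turn about z gives the same grasp; the last joint's range is limited). The gripper opens to 85 mm and grips with 20 to 120 N. Pads are 22 mm wide; open, the fingers measure 114 mm over their backs; the gripper's body (76 mm by 85 mm) begins 54 mm behind the grasp point. The pads swing forward as they close: fully open they stand 13 mm farther back than shut.
Start: joints at [-65.088, 17.962, -2.699, 69.339, 0, 90], TCP at [0.253, -0.544, 0.231] pointing down, gripper open.
Joint ranges: [-152.73, 152.73], [-39.44, 99.34], [-58.76, 71.6], [-118.89, 123.64], [-81.53, 83.1], [-180, 180]. Speed limits (degrees/s): [136.94, 136.94, 172.46, 180, 180, 180].

INTERFACE

Orientations are given as a 3x3 rotation matrix whose columns are the frame's x, y, z axes.
In Python, from plant import arm, solver, state, vision, order gives the robot as it stands. Calls block until the motion is done:
- arm.reach(position, orientation): joint-space move of the TCP to a pose.
- arm.move_l(position, rotation=None, vel=0.15, max_force=None): straight line of the TCP; rotation=None keeps the orientation; vel is the mean speed in m/s. With max_force (N) it stops when the force on the tool has changed by that much, and returns True; else False.
- arm.set_joints(angles): joint-space move.
- arm.ungrasp() and arm.close(): open the fingers fully, or close them until they stop; the grip force is fixed at half the most.
- arm.wait(seconds).
- solver.ik(position, orientation): joint angles nearest the present ones, or None.
- state(): the state.
- vision.snapshot(name): name is "scene" or "side" or "wrist"; returns the picture (384x512x3 uint8, red, green, blue); there is no depth.
- vision.get_calibration(name): a dict with "intrinsics" (3x3 intrinsics, pixels), "R" (3x3) and "t" (3): a world point X has camera coordinates R X + t. Camera axes: x right, y down, z forward; pixel columns grow to the right and rows downward; lengths in m; the calibration is good to about 2 mm. A picture is of the moment at which its call begins: read the wrist's pose just before it. get_calibration takes no time and is no camera call; for the wrist camera it gives the pose at the moment of the call.
A pose or a line that the arm cannot do raises arm.Unreachable and nothing moves.
- order.sign_off(): hands the job in; it is judged then, once.
The state is a dict: "time_s": time; "joint_positions": joint angles; "dq": joint speeds; "tau": joint torques, N m; "tool_pos": TCP position; "orientation": TCP orientation; "force": force on the tool from outside, world axes, zero at the start; "moment": the same for the moment, N m; "opening": finger opening in m; "gripper_force": force on a finger pad.
Only numpy, scipy, OpenCV 4.12 (cv2) and the standard library are available. Lean on these libraries where they do the work, as an engineer would, in place of code of your own. Each camera call takes 0.05 s, during which the arm holds its last target. There are 200 camera calls.

TASK

Heft the three closed sugar tins one at a time, from the robot's left to its right, lifting each clear of the bamboo board and setting it gently back upright where it stood before taking the next. Finish holding the heaviest one up, upright and still, a good hand's breadth (at least 12 cm) above the board, with the other two standing in their places; if the last tin proves the heaviest you may simply keep hold of it. Do not put it down or let go at the end, and leave the teacup and the clear cups alone.

Things in the scene. Friction and masses are not known exactly. Their poses are not given: they have to be found in the camera images.
- tin_left: the leftmost of three identical closed square sugar tins, seen from the robot (left is +y): aluminium, 64 x 64 mm, sides flat up to 100 mm, 54 mm square lid plug to 110 mm. Origin: centre of the underside; z up, x and y square to the sides. Holds loose hard sugar discs; 0.16 to 0.48 kg in all. One tin, changing from run to run, outweighs each other one by 0.12 kg or more; it does not show
- tin_middle: the middle of three identical closed square sugar tins, seen from the robot (left is +y): aluminium, 64 x 64 mm, sides flat up to 100 mm, 54 mm square lid plug to 110 mm. Origin: centre of the underside; z up, x and y square to the sides. Holds loose hard sugar discs; 0.16 to 0.48 kg in all. One tin, changing from run to run, outweighs each other one by 0.12 kg or more; it does not show
- tin_right: the rightmost of three identical closed square sugar tins, seen from the robot (left is +y): aluminium, 64 x 64 mm, sides flat up to 100 mm, 54 mm square lid plug to 110 mm. Origin: centre of the underside; z up, x and y square to the sides. Holds loose hard sugar discs; 0.16 to 0.48 kg in all. One tin, changing from run to run, outweighs each other one by 0.12 kg or more; it does not show
- board: fixed bamboo board 180 x 500 x 12 mm lying on the counter, its long side roughly across in front of the robot; the tins stand in a row on its top, about 165 mm apart. Origin at the centre of its underside, y along its length; its top is 12 mm above the counter
- teacup: white ceramic teacup, 76 mm across, 55 mm tall, standing on a 6 mm round coaster to the robot's right; leave alone. Origin at the centre of its underside
- cup0: clear acrylic cup, 68 mm across the rim, 90 mm tall, one of a row of three beyond the board's left end; leave alone. Origin at the centre of its underside
- cup1: clear acrylic cup, 68 mm across the rim, 90 mm tall, one of a row of three beyond the board's left end; leave alone. Origin at the centre of its underside
- cup2: clear acrylic cup, 68 mm across the rim, 90 mm tall, one of a row of three beyond the board's left end; leave alone. Origin at the centre of its underside

How it is judged:
By the outcome, as a careful person would: the job done as asked, in the order asked, and still so for the second after the job is handed in, while the arm keeps its last pose, push and grip.
It also fails if it takes over 72 s, if anything falls off the work surface, if the arm or the gripper's body presses on something with over 40 N, if the wrist force passes 120 N, or if a joint passes its speed limit or range.

## Working session

There is one attempt and no reset: what is moved stays moved. The work goes in short steps, each a Python script; the robot and the scene stay as the last script left them, time stands still between calls to the robot, and variables do not carry over. Pictures are saved under pics/ and viewed, at most 10 in all, crops included, and the job is handed in when it is done.

```bash
ls; mkdir -p pics; python3 - <<'E'
from plant import arm, solver, state, vision, order
import cv2, numpy as np
np.set_printoptions(precision=4,suppress=True)
for n in ("scene","side"):
    im=vision.snapshot(n); cv2.imwrite(f"pics/{n}0.png",im[...,::-1])
    c=vision.get_calibration(n); print(n,c["intrinsics"],c["R"],c["t"], -c["R"].T@c["t"])
s=state(); print(s["time_s"],s["force"],s["opening"],s["orientation"],arm.grasp_offset)
E
```

```text
pics
scene [[448.6115   0.     257.5774]
 [  0.     448.6115 197.5194]
 [  0.       0.       1.    ]] [[-0.3472  0.9376 -0.0172]
 [ 0.6071  0.2108 -0.7662]
 [-0.7148 -0.2764 -0.6424]] [ 0.1994 -0.2734  2.0425] [1.6951 0.4353 1.106 ]
side [[396.6288   0.     252.0439]
 [  0.     396.6288 192.2713]
 [  0.       0.       1.    ]] [[-0.9471 -0.321  -0.0044]
 [-0.1739  0.5243 -0.8336]
 [ 0.2699 -0.7887 -0.5524]] [0.4695 0.1508 1.0177] [0.1961 0.8743 0.6899]
0.1 [ 0.0564  0.0918 -0.1501] 0.08545143515663418 [[ 0.907   0.4212 -0.0007]
 [ 0.4212 -0.907   0.0014]
 [-0.     -0.0015 -1.    ]] 0.0187
```

View pics/scene0.png

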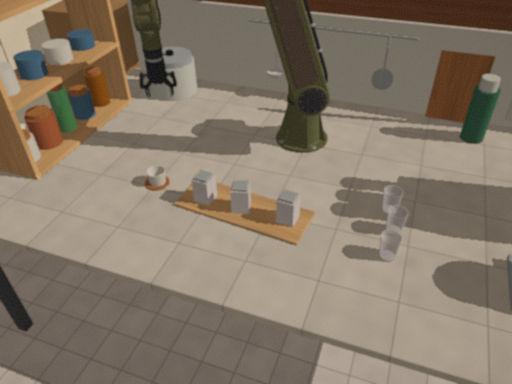

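View pics/side0.png

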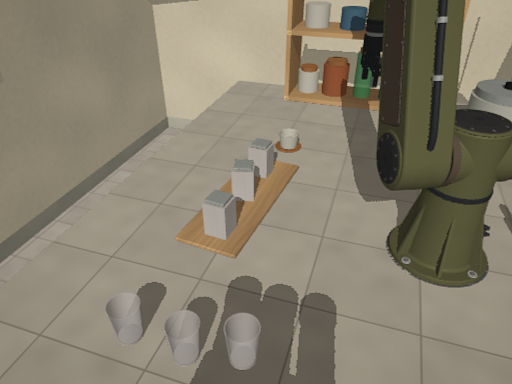

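The scene view shows the tins at about (288,208) for left, (241,197) for middle and (204,189) for right. In the side view they are at (219,215), (243,180) and (261,157). The cups are well clear at +y and the teacup is at -y. I'll get coarse positions from the lid rays, then check the wrist camera's pose.

```bash
cat > h.py <<'E'
from plant import arm, solver, state, vision, order
import cv2, numpy as np
np.set_printoptions(precision=4,suppress=True)
def ray(c,u,v):
    d=c["R"].T@np.linalg.inv(c["intrinsics"])@[u,v,1.]; return -c["R"].T@c["t"], d
def onplane(c,px,z):
    o,d=ray(c,*px); return o+d*(z-o[2])/d[2]
def proj(c,X):
    p=c["intrinsics"]@(c["R"]@np.asarray(X)+c["t"]); return p[:2]/p[2]
def down(yaw):  # tool y (closing) axis at yaw degrees, z down
    a=np.radians(yaw); y=np.array([np.cos(a),np.sin(a),0]); z=np.array([0,0,-1.]); return np.column_stack([np.cross(y,z),y,z])
E
python3 - <<'E'
from h import *
c=vision.get_calibration("scene"); s=vision.get_calibration("side")
for n,a,b in (("L",(289,197),(220,198)),("M",(242,186),(244,164)),("R",(205,177),(262,144))):
    print(n,onplane(c,a,.122),onplane(s,b,.122))
for n in("scene","side"):
    im=cv2.imread(f"pics/{n}0.png"); h=cv2.cvtColor(im,cv2.COLOR_BGR2HSV)
    m=cv2.inRange(h,(8,110,90),(22,255,255)); 
    k=vision.get_calibration(n)
    cs=[q for q in cv2.findContours(m,0,1)[0] if cv2.contourArea(q)>800]
    for q in cs:
        hull=cv2.convexHull(q); e=cv2.minAreaRect(q); ap=cv2.approxPolyDP(hull,6,True)[:,0]
        print(n,cv2.contourArea(q)); print([tuple(onplane(k,p,.012)[:2].round(3)) for p in ap])
w=vision.get_calibration("wrist"); st=state(); T=st["orientation"]
print("cam in tool",T.T@(-w["R"].T@w["t"]-st["tool_pos"])); print("cam axes in tool",(w["R"]@T).T); print(w["intrinsics"])
E
```

```text
L [0.5625 0.1123 0.122 ] [0.5424 0.114  0.122 ]
M [ 0.559 -0.062  0.122] [ 0.5435 -0.07    0.122 ]
R [ 0.5542 -0.2083  0.122 ] [ 0.5327 -0.2092  0.122 ]
scene 2586.0
[(np.float64(0.605), np.float64(-0.321)), (np.float64(0.498), np.float64(-0.307)), (np.float64(0.449), np.float64(-0.204)), (np.float64(0.499), np.float64(0.187)), (np.float64(0.664), np.float64(0.158))]
scene 2000.5
[(np.float64(-1.198), np.float64(0.545)), (np.float64(-1.195), np.float64(0.784)), (np.float64(-0.361), np.float64(0.677)), (np.float64(-0.366), np.float64(0.515))]
scene 13346.0
[(np.float64(-1.514), np.float64(-1.914)), (np.float64(-0.425), np.float64(-1.116)), (np.float64(-0.033), np.float64(-0.927)), (np.float64(0.648), np.float64(-0.922)), (np.float64(0.657), np.float64(-1.117)), (np.float64(-0.024), np.float64(-1.779)), (np.float64(-1.101), np.float64(-2.398)), (np.float64(-1.361), np.float64(-2.417))]
side 2977.5
[(np.float64(0.433), np.float64(-0.297)), (np.float64(0.474), np.float64(0.195)), (np.float64(0.646), np.float64(0.18)), (np.float64(0.638), np.float64(0.041)), (np.float64(0.518), np.float64(-0.306))]
side 3296.0
[(np.float64(1.409), np.float64(-4.016)), (np.float64(0.42), np.float64(-2.578)), (np.float64(0.206), np.float64(-0.917)), (np.float64(0.651), np.float64(-0.963))]
cam in tool [ 0.0705  0.0005 -0.1432]
cam axes in tool [[-0.0013 -0.9603 -0.2788]
 [ 1.     -0.0014  0.0003]
 [-0.0007 -0.2788  0.9603]]
[[336.7994   0.     251.5694]
 [  0.     336.7994 189.5035]
 [  0.       0.       1.    ]]
```

```bash
python3 - <<'E'
from h import *
for yaw in (90,-90):
    print(yaw,[solver.ik([x,y,z],down(yaw)) for x,y,z in ((.53,-.055,.30),(.55,.113,.07),(.55,-.21,.07))])
t=state()["time_s"]
arm.reach([.53,-.055,.30],down(90)) if solver.ik([.53,-.055,.30],down(90)) is not None else arm.reach([.53,-.055,.30],down(-90))
print(state()["time_s"]-t,state()["force"])
c=vision.get_calibration("wrist"); im=vision.snapshot("wrist"); cv2.imwrite("pics/w1.png",im[...,::-1]); np.savez("w1.npz",**c)
E
```

```text
90 [array([-5.9246,  9.5945, -4.5253, 75.8802,  0.    , -5.9246]), array([ 11.6101,  20.5274, -21.4091,  48.0635,   0.    ,  11.6101]), array([-20.8978,  23.1162, -17.5043,  49.3795,   0.    , -20.8978])]
-90 [array([ -5.9246,   9.5945,  -4.5253,  75.8802,   0.    , 174.0754]), array([  11.6101,   20.5274,  -21.4091,   48.0635,    0.    , -168.3899]), array([-20.8978,  23.1162, -17.5043,  49.3795,   0.    , 159.1022])]
2.0417 [ 0.284  -0.6638  0.6208]
```

View pics/w1.png

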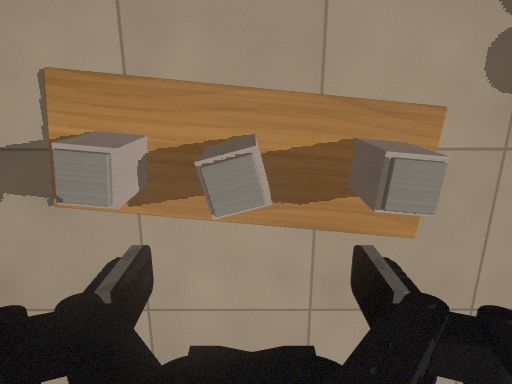

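The wrist view shows three tin lids: right tin (-y) at about (82,178), middle at (235,183) turned about 15°, and left tin (+y) at about (414,185). I'll segment the lids and cast them onto z = 0.122.

```bash
python3 - <<'E'
from h import *
im=cv2.imread("pics/w1.png"); hsv=cv2.cvtColor(im,cv2.COLOR_BGR2HSV); c=dict(np.load("w1.npz"))
for p in ((82,178),(235,183),(414,185),(125,175),(255,160),(368,175),(107,140),(250,75),(438,165)): print(p,im[p[1],p[0]],hsv[p[1],p[0]])
b=im[...,0].astype(int)-im[...,2]
m=((b>4)).astype(np.uint8)*255; m[240:]=0
m=cv2.morphologyEx(m,cv2.MORPH_OPEN,np.ones((3,3)))
out=im.copy()
for q in cv2.findContours(m,0,1)[0]:
    if cv2.contourArea(q)<500: continue
    P=np.array([onplane(c,p,.122)[:2] for p in q[:,0]+0.0])
    r=cv2.minAreaRect((P*1000).astype(np.float32)); print("lid mm",r)
    cv2.drawContours(out,[q],-1,(0,0,255),1)
cv2.imwrite("pics/w1m.png",cv2.resize(out[50:250],(800,312)))
# whole tins + board
m=cv2.inRange(hsv,(5,90,40),(25,255,255)); m[245:]=0
m=cv2.morphologyEx(m,cv2.MORPH_CLOSE,np.ones((3,3)))
q=np.vstack([k for k in cv2.findContours(m,0,1)[0] if cv2.contourArea(k)>300])
P=np.array([onplane(c,p,.012)[:2] for p in q[:,0]]); print("board",cv2.minAreaRect((P*1000).astype(np.float32)))
E
```

```text
(82, 178) [110 121 126] [ 21  32 126]
(235, 183) [105 114 121] [ 17  34 121]
(414, 185) [106 114 120] [ 17  30 120]
(125, 175) [126 136 151] [ 12  42 151]
(255, 160) [127 137 154] [ 11  45 154]
(368, 175) [71 80 92] [13 58 92]
(107, 140) [ 88  98 111] [ 13  53 111]
(250, 75) [113 132 148] [ 16  60 148]
(438, 165) [105 114 121] [ 17  34 121]
board ((542.3126220703125, -69.18637084960938), (498.6783752441406, 179.28564453125), 84.46692657470703)
```

View pics/w1m.png

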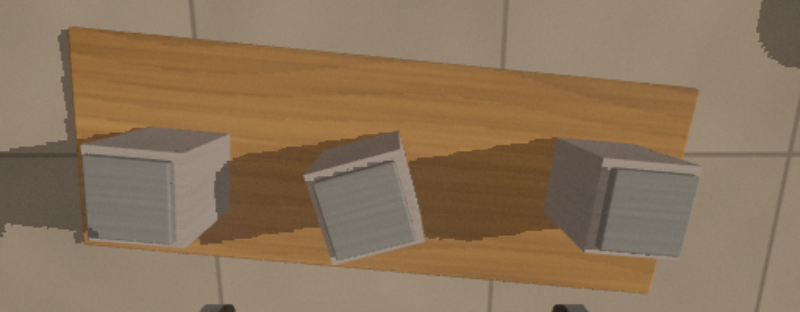

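The board measures 499 x 179 mm, as it should. The crop shows the lids clearly as less red than the sides, so I'll mask on R-B.

```bash
python3 - <<'E'
from h import *
im=cv2.imread("pics/w1.png"); c=dict(np.load("w1.npz"))
b=cv2.GaussianBlur(im,(3,3),0).astype(int)
m=((b[...,2]-b[...,0]<20)&(b[...,2]>95)).astype(np.uint8)*255; m[240:]=0; m[:100]=0
m=cv2.morphologyEx(m,cv2.MORPH_OPEN,np.ones((5,5)))
for q in cv2.findContours(m,0,1)[0]:
    if cv2.contourArea(q)<500: continue
    P=np.array([onplane(c,p,.122)[:2] for p in q[:,0]])
    (x,y),(w,h),a=cv2.minAreaRect((P*1000).astype(np.float32)); print("lid mm %.1f %.1f size %.1f %.1f ang %.1f"%(x,y,w,h,a), cv2.boundingRect(q))
E
```

```text
lid mm 549.6 105.1 size 51.7 54.6 ang 85.1 (385, 158, 62, 56)
lid mm 548.5 -75.5 size 53.0 54.8 ang 15.1 (201, 155, 64, 61)
lid mm 540.0 -222.4 size 55.4 55.0 ang 84.6 (53, 149, 59, 57)
```

Lid sizes match the 54 mm plug. As an independent check, I'll project these lid squares into the scene and side views.

```bash
python3 - <<'E'
from h import *
T=[(.5496,.1051,85.1),(.5485,-.0755,105.1),(.540,-.2224,84.6)]
o=[]
for n,(x0,y0) in (("scene",(165,155)),("side",(170,125))):
    im=cv2.imread(f"pics/{n}0.png"); c=vision.get_calibration(n)
    big=cv2.resize(im[y0:y0+125,x0:x0+160],None,fx=4.8,fy=4.8,interpolation=cv2.INTER_CUBIC)
    for x,y,a in T:
        for h,z in ((.027,.122),(.032,.112),(.032,.012)):
            r=np.radians(a); R=np.array([[np.cos(r),-np.sin(r)],[np.sin(r),np.cos(r)]])
            q=[(proj(c,[*(R@[i*h,j*h]+[x,y]),z])-[x0,y0]+.5)*4.8 for i,j in((1,1),(1,-1),(-1,-1),(-1,1))]
            cv2.polylines(big,[np.int32(q)],True,(0,0,255) if z>.12 else (255,0,0) if z<.1 else (0,255,0),1)
    o.append(cv2.resize(big,(400,312)) if 0 else big[:, :])
cv2.imwrite("pics/chk.png",cv2.resize(np.hstack(o),(800,313),interpolation=cv2.INTER_AREA))
cv2.imwrite("pics/chk_side.png",o[1][:600,:768])
E
```

```text
(no output)
```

View pics/chk.png

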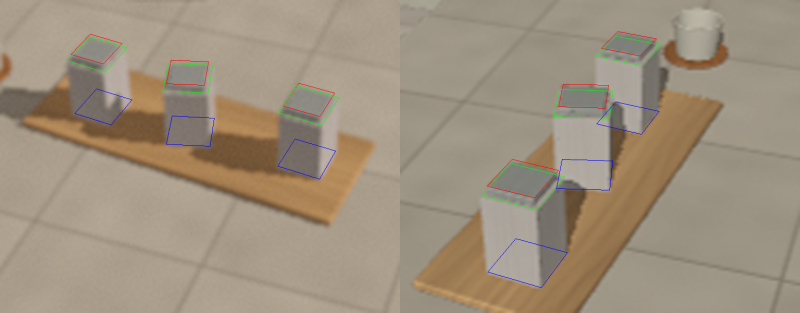

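The projected squares fit both views within 2-3 mm. Now hefting the left tin.

```bash
cat >> h.py <<'E'
T=dict(L=(.5496,.1051,85.1),M=(.5485,-.0755,105.1),R=(.540,-.2224,84.6))
ZG=.065
def fz(n=10):
    f=[]
    for _ in range(n): arm.wait(.05); f.append(state()["force"])
    return np.mean(f,0)
def rep(s): q=state(); print(s,"t=%.2f"%q["time_s"],"pos",np.array(q["tool_pos"]),"F",np.array(q["force"]),"open %.4f grip %.1f"%(q["opening"],q["gripper_force"]))
def pick(k,lift=.08):
    x,y,a=T[k]
    arm.reach([x,y,.20],down(a)); f0=fz(6); rep("hover")
    arm.move_l([x,y,ZG],vel=.12); arm.close(); rep("closed")
    arm.move_l([x,y,ZG+lift],vel=.08); arm.wait(.3); f1=fz(); rep("lifted")
    print(k,"weight: kg %.3f"%((f0-f1)[2]/9.81), f1-f0)
def place(k):
    x,y,a=T[k]
    arm.move_l([x,y,ZG+.012],vel=.1); arm.wait(.2)
    print("contact",arm.move_l([x,y,ZG-.002],vel=.025,max_force=5)); rep("down")
    arm.ungrasp(); rep("open"); arm.move_l([x,y,.20],vel=.15); rep("up")
E
python3 -c "
from h import *
pick('L')
c=vision.get_calibration('side'); cv2.imwrite('pics/liftL.png',vision.snapshot('side')[...,::-1])"
```

```text
hover t=3.27 pos [0.5502 0.1042 0.2008] F [ 0.0307  0.2777 -0.1519] open 0.0857 grip 0.0
closed t=4.88 pos [0.5504 0.1055 0.066 ] F [-1.5536  1.4842  6.3101] open 0.0633 grip 67.1
lifted t=6.83 pos [0.5496 0.1051 0.145 ] F [-0.798   0.7374 -3.8807] open 0.0633 grip 66.5
L weight: kg 0.407 [ 0.1096  0.312  -3.9919]
```

View pics/liftL.png

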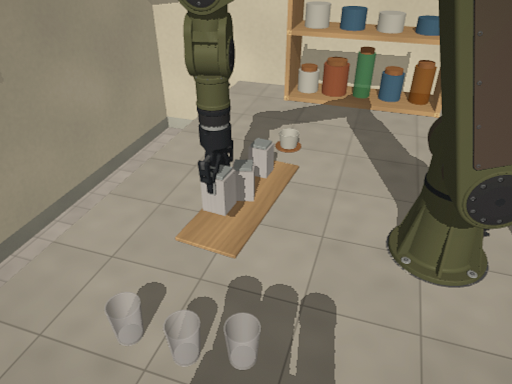

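The left tin hangs upright in the fingers at about (219,190), clear of the board, and weighs about 0.41 kg. Next I'll set it back and heft the middle one.

```bash
python3 -c "
from h import *
place('L'); cv2.imwrite('pics/backL.png',vision.snapshot('wrist')[...,::-1])
c=vision.get_calibration('wrist'); np.savez('wL.npz',**c)
pick('M')"
```

```text
contact True
down t=8.38 pos [0.5496 0.1051 0.066 ] F [-0.1355  0.2258  5.2415] open 0.0631 grip 67.3
open t=8.74 pos [0.5482 0.1049 0.0647] F [-0.7444 -0.8999 -0.0125] open 0.0858 grip 0.0
up t=9.79 pos [0.549  0.105  0.1991] F [ 0.0155 -0.1255 -0.2555] open 0.0855 grip 0.0
hover t=10.89 pos [ 0.5487 -0.0743  0.2   ] F [ 0.5679 -0.2083 -0.2783] open 0.0852 grip 0.0
closed t=12.50 pos [ 0.5492 -0.0753  0.0659] F [-1.1559  1.6663  5.6032] open 0.0636 grip 66.5
lifted t=14.45 pos [ 0.5485 -0.0755  0.145 ] F [-1.6135 -0.6459 -1.947 ] open 0.0635 grip 66.2
M weight: kg 0.316 [-0.0508  0.084  -3.0962]
```

```bash
python3 -c "
from h import *
f=[]
for _ in range(50): arm.wait(.05); f.append(state()['force'][2])
print(np.mean(f),np.std(f),np.round(f,2))
place('M')
g=[]
for _ in range(30): arm.wait(.05); g.append(state()['force'][2])
print(np.mean(g),np.std(g),'M kg',(np.mean(g)-np.mean(f))/9.81)
pick('R')
f=[]
for _ in range(30): arm.wait(.05); f.append(state()['force'][2])
print(np.mean(f),np.std(f),'R kg',(np.mean(g)-np.mean(f))/9.81)"
```

```text
-2.8063847433132163 0.4343104855616081 [-2.88 -3.05 -2.76 -2.24 -2.93 -2.67 -3.15 -2.37 -2.68 -3.1  -2.67 -2.42
 -3.51 -2.12 -3.36 -3.31 -2.09 -3.   -3.21 -2.66 -1.99 -2.38 -3.3  -3.12
 -3.09 -3.17 -2.8  -1.79 -2.41 -2.68 -3.1  -2.97 -3.07 -2.84 -2.85 -2.87
 -3.04 -3.31 -3.67 -3.21 -3.06 -2.18 -2.85 -2.5  -2.41 -2.96 -2.81 -2.94
 -3.13 -1.66]
contact True
down t=18.45 pos [ 0.5484 -0.0753  0.0658] F [-0.7001  1.0888  4.4788] open 0.0634 grip 66.4
open t=18.81 pos [ 0.5473 -0.0753  0.0649] F [0.0562 0.2491 0.3103] open 0.0854 grip 0.0
up t=19.86 pos [ 0.5479 -0.0754  0.1991] F [ 0.1751 -0.1961 -0.7887] open 0.0851 grip 0.0
0.041227555076642566 0.5601187326370227 M kg 0.2902764830162955
hover t=22.30 pos [ 0.5403 -0.2214  0.2001] F [ 0.2803 -0.145  -0.3968] open 0.0856 grip 0.0
closed t=23.91 pos [ 0.5407 -0.2229  0.066 ] F [-0.7112 -1.7094  6.6363] open 0.0635 grip 66.4
lifted t=25.86 pos [ 0.54   -0.2224  0.145 ] F [-0.5297 -1.0321 -1.9408] open 0.0636 grip 65.9
R weight: kg 0.164 [-0.1519 -0.0879 -1.6109]
-1.805411866863985 0.3504742464456194 R kg 0.18824051192055324
```

R is about 0.19 kg, M about 0.29 and L about 0.41, so L is the heaviest. I'll set R back, then pick up L, re-weigh it and look.

```bash
python3 -c "
from h import *
place('R')
x,y,a=T['R']
pick('L',lift=.165)
f=[]
for _ in range(30): arm.wait(.05); f.append(state()['force'][2])
print(np.mean(f),np.std(f),'L kg',(.0-np.mean(f))/9.81); rep('held')
a=vision.snapshot('side'); b=vision.snapshot('scene')
cv2.imwrite('pics/end_side.png',a[...,::-1]); cv2.imwrite('pics/end_scene.png',b[...,::-1])
o=[cv2.resize(a[95:345,130:330],(400,500)),cv2.resize(b[95:295,150:310],(400,500))]
cv2.imwrite('pics/end.png',np.hstack(o)[...,::-1])"
```

```text
contact True
down t=28.86 pos [ 0.5399 -0.2226  0.0658] F [-0.4721 -0.2473  4.2671] open 0.0636 grip 66.2
open t=29.22 pos [ 0.539  -0.2221  0.065 ] F [ 0.0443 -0.6194 -0.1534] open 0.0854 grip 0.0
up t=30.27 pos [ 0.5394 -0.2222  0.199 ] F [ 0.7596 -0.32    1.1366] open 0.0853 grip 0.0
hover t=31.81 pos [0.5498 0.1043 0.2   ] F [-0.3728  0.3351  0.303 ] open 0.0851 grip 0.0
closed t=33.42 pos [0.5505 0.1054 0.0659] F [-0.385   1.1495  5.4241] open 0.0636 grip 67.4
lifted t=36.43 pos [0.5496 0.1051 0.23  ] F [-0.3763 -0.0015 -3.9712] open 0.0637 grip 66.7
L weight: kg 0.424 [-0.2102 -0.0123 -4.161 ]
-4.0664027676485395 0.5539001005427249 L kg 0.41451608232910697
held t=37.93 pos [0.5496 0.1051 0.23  ] F [-0.0507 -0.4599 -4.0012] open 0.0634 grip 66.7
```

View pics/end.png

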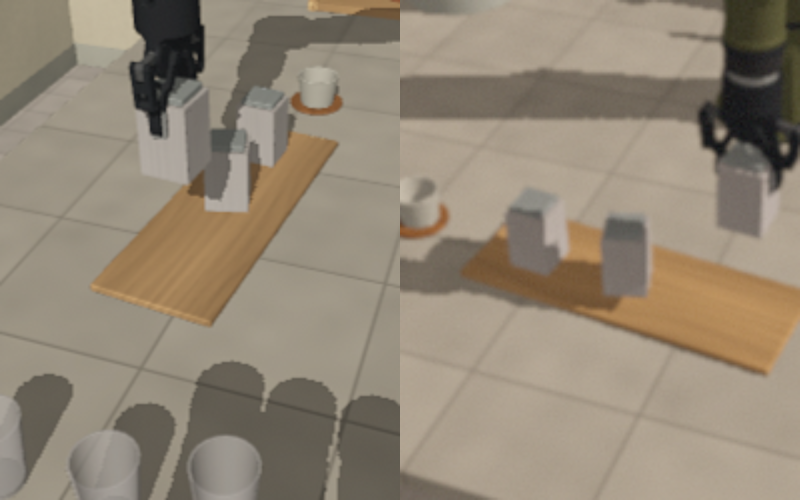

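Both crops show the left tin held upright well above the board, at (173,130) in the side crop and (748,190) in the scene crop. The other two tins stand in their places, and the teacup and the clear cups in view look undisturbed. Re-weighing gave L 0.41 kg, M 0.29 and R 0.19, so I'm handing it in.

```bash
python3 -c "
from h import *
print(order.sign_off()); rep('end')"
```

```text
the job is handed in; nothing more can be done
None
the job is handed in; nothing more can be done
```

I hefted the three tins left to right and handed in at about 38 s: the left tin is the heaviest (about 0.41 kg, against 0.29 middle and 0.19 right) and is held upright about 16 cm above the board, with the other two back in their places.

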